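# Shutter the load-lock window and lock it with the panel key

### The job

First slide the steel shutter fully home so that it covers the chamber's window. Then take the red T-key standing in the panel lock, turn it gently back and forth under light downward pressure until you find where it drops into the lock, and turn it clockwise until the brass bolt has shot out fully behind the shutter. Let go and leave the key standing seated in the lock, and do not disturb the other things lying about.

Things in the scene. Friction and masses are not known exactly. Their poses are not given: they have to be found in the camera images.
- deck: aluminium load-lock chamber fixed to the table, a flat block 260 (x) x 380 (y) x 60 mm high with a carrying handle on each y end. Origin: centre of its underside; z up. On top: a track of two rails along y (28 mm high, 96 mm apart, centred at x = +55 mm) and a dark 60 x 60 mm lock block, 40 mm high, at x = -75, y = -20 mm
- shutter (a joint): the steel shutter's travel along the track towards the deck's +y: 0 = fully open, 0.110 m = fully home against its stop with the window covered. Starts between 0 and 0.05. It takes about 1.5 N to slide and stays where it is left. Plate 92 x 110 mm, its top 14 mm above the deck
- shutter_handle (a point): top centre of the shutter's black upright handle block, 42 mm long along the deck's x, 14 mm thick along the deck's y, 44 mm tall (its top is 58 mm above the deck, 118 mm above the table). It moves along with the shutter; its axes are the deck's
- window (a point): centre of the round black-rimmed window in the track, 86 mm across, 6 mm above the deck; the shutter must cover it
- key: loose red T-key, 105 to 210 g, 78 mm tall, upright in the lock; origin: centre of its lower end, z up the shank. Lower end: a cross of four arms along x and y, 4 mm thick, 21 mm over all, 12 mm deep; then a shank 22 mm across and a 34 mm collar (33 to 38 mm up). At the start it rests on the lock's inner drum, origin 22 mm below the lock's mouth; seated, it is 11 mm lower, collar on the lock
- key_grip (a point): top centre of the key's red grip bar: 60 mm long along the key's x, 14 mm thick along its y, 28 mm tall (50 to 78 mm above the key's origin); axes as the key's. Pressed with about 4 N within about 0.1 rad of the right angle, the key drops 11 mm and then turns the drum, with up to 0.2 rad of play. Forcing it against the lock with over 80 N spoils it
- lock_mouth (a point): centre of the 23.5 mm bore's upper rim, on top of the lock block, 100 mm above the table; axes as the deck's. The drum hidden in it has a 7.5 mm wide cross slot at an unknown angle: 0.4 rad or more from the key's starting angle and, as a cross fits every quarter turn, at most 0.79 rad away one way or the other. The drum turns with about 0.1 N m and stays put
- bolt (a joint): how far the brass bolt has come out of the lock across the track, towards the deck's +x: 0 = drawn in (at the start), 0.020 m = fully out at the drum's stop, in proportion to the drum's turn. Once the key has dropped in, the stop is 0.8 rad away, plus the play, clockwise seen from above
- bolt_tip (a point): centre of the end face of the brass bolt (14 x 14 mm), 71 mm above the table; it comes through the gap in the near rail
- ptfe_stub: bystander on the deck: white plastic cylinder 44 mm across, 50 mm tall; origin at the centre of its underside
- port_cap: bystander on the deck: black round cap 54 mm across, 20 mm tall; origin at the centre of its underside
- solvent: bystander: amber bottle 66 mm across, 170 mm tall; origin at the centre of its underside
- driver: bystander: screwdriver lying on the table
- spanner: bystander: spanner lying on the table
- flange: bystander: steel ring 70 mm across, 14 mm thick, lying on the table
- jar: bystander: small jar 60 mm across, 60 mm tall
There are look-alikes about, which are no part of the job. Leave any blue or purple look-alike of the key alone.

How it is judged:
By the outcome, as a careful person would: the job done as asked, in the order asked, and still so for the second after the job is handed in, with the robot touching nothing.
It also fails if it takes over 61 s, if anything falls off the work surface, if the arm or the gripper's body presses on something with over 40 N, if the wrist force passes 120 N, or if a joint passes its speed limit or range.

### The arm

A 6-joint arm with a two-finger parallel gripper is mounted at the origin on the work surface. World frame = base frame: x ahead of the robot, y to its left, z up, the work surface at z = 0. Lengths are in m, angles in rad, forces in N, time in s.
With the tool pointing down it reaches from about 0.4 to 0.825 m from the base axis. Payload 7 kg.
Tool frame: the origin (TCP) lies on the mounting face of the last link; the fingertips stand arm.tcp_to_tips ahead of it and the grasp point (between the pads) lies 159 mm ahead of it (arm.tcp_to_tips is the distance from the TCP to the fingertips, in m); z points along the fingers, y is the direction in which the jaws open and shut (so a half turn about z gives the same grasp; the last joint's range is limited). The gripper opens to 88 mm and grips with 3 to 60 N. Pads are 19 mm wide; open, the fingers measure 130 mm over their backs; the gripper's body (78 mm by 193 mm) begins 47 mm behind the grasp point.
Start: joints at [-1.007, 0.359, 0.012, 0, -1.224, -0.288], TCP at [0.184, -0.649, 0.405] pointing down, gripper open.
Joint ranges: [-3.07, 3.07], [-1.43, 2.12], [-1.02, 1.25], [-3.03, 1.67], [-3.05, -0], [-3.03, 3.03]. Speed limits (rad/s): [2.39, 2.39, 3.01, 3.14, 3.14, 3.14].

### API

Orientations are given as [roll, pitch, yaw] about the fixed x, y, z axes, in that order (R = Rz(yaw) Ry(pitch) Rx(roll)).
In Python, from station import arm, cams, job_done, finder gives the robot as it stands.
- The arm moves only by the tool play_rows, never from a script. Its argument "targets" is a list that holds one entry, the list of rows, each a list of 4 numbers: the shift along the tool's x, y, z in m, then the turn about the tool's z in degrees. A call has 1 to 5 rows; each row is the pose to reach, as a shift and turn from the pose commanded when the call began, along the tool's axes at that moment; what a row does not reach only later rows make up. A row lasts 1/8 s, in which the tool goes at most 62.5 mm and 10.7 degrees, less where a joint would pass 70% of its speed; a pose out of reach is approached as far as the arm can. A call with a gripper value outside its range is refused whole. "grip" is the closure in counts, from 0 (fully open) to 255 (shut), set as the call begins (left out, the last holds). The fingers move at their own pace and stop on an object; "newtons" is the grip in N (left out, the last holds). Time passes only in rows, so rows that repeat a pose let the fingers close. It gives the time, the measured TCP pose, the force and the opening at its end, in the units of the state.
- arm.get_state(): the state, without advancing time (a new reading comes with each control period).
- cams.grab_frame(name): name is "scene" or "top"; returns (picture, depth): 480x640x3 uint8, red, green, blue; 480x640 float32, m along the optical axis (not along the pixel's ray), 0 where there is no reading.
- cams.camera_params(name): a dict with "intrinsics" (3x3 intrinsics, pixels), "position" and "attitude" of the camera in the world. Camera axes: x right, y down, z forward; pixel columns grow to the right and rows downward; lengths in m; the calibration is good to about 2 mm. A picture is of the moment at which its call begins. camera_params takes no time and is no camera call.
- job_done(): hands the job in, once; it reports no verdict.
Trained networks look in the newest picture that a camera, given by its name, has taken for a name from the list of things; names that differ only in an ending like _2 or _b are one class to them, and where a whole thing is asked for, a point or a joint stands for the part that bears it (a point fixed in the world has none). Each returns a list of dicts, best first, with "score" (0 to 1); they miss things now and then, are a little off and sometimes report something else, mostly with a low value. They report only what shows in the picture. A call takes as long as a camera call. They do not tell look-alikes from the thing itself.
- finder.find_in(camera, query): "xyz" ([x, y, z] in m, in world coordinates, good to about 4 mm: the middle of the surface that is visible of it).
- finder.masks_of(camera, query): "mask" (480x640 bool, what is visible of it).
The state is a dict: "t": time; "q": joint angles; "qd": joint speeds; "joint_efforts": joint torques, N m; "eef_pos": TCP position; "ee_rot": TCP orientation; "force": force on the tool from outside, world axes, zero at the start; "moment": the same for the moment, N m; "width": finger opening in m.
Only numpy, scipy, OpenCV 4.12 (cv2) and the standard library are available. Lean on these libraries where they do the work, as an engineer would, in place of code of your own. Each camera call takes 0.05 s, during which the arm holds its last target. There are 200 camera calls.

## Working session

There is one attempt and no reset: what is moved stays moved. The work goes in short steps, Python scripts to look and compute and a tool call to move; the robot and the scene stay as the last step left them, time stands still between calls to the robot, and variables do not carry over. Pictures are saved under pics/ and viewed, about 8 in all and at most 12, crops included, and the job is handed in when it is done.

Besides the shell and the picture viewer there is one more tool, called after "Call:" in YAML: its name, and indented under it one key for each argument. play_rows: Moves the arm, as the interface text tells. Its arguments: {"type":"object","properties":{"targets":{"type":"array","items":{"type":"array","items":{"type":"array","items":{"type":"number"}}}},"grip":{"type":"number"},"newtons":{"type":"number"}},"required":["targets"]}

```bash
mkdir -p pics
cat > h.py <<'E'
import numpy as np, cv2
from station import arm, cams, job_done, finder
from scipy.spatial.transform import Rotation as R
def P(n):
    p=cams.camera_params(n); A=np.array(p["attitude"])
    return np.array(p["intrinsics"]),np.array(p["position"]),A
def save(n,f,box=None,s=1):
    im,d=cams.grab_frame(n); o=im[...,::-1]
    if box: o=o[box[1]:box[3],box[0]:box[2]]
    cv2.imwrite("pics/"+f,cv2.resize(o,None,fx=s,fy=s,interpolation=cv2.INTER_CUBIC)); return im,d
E
python3 - <<'E'
from h import *
for n in("scene","top"):
    print(n,P(n)); save(n,n+"0.png")
    for q in("deck","shutter_handle","key_grip","key","lock_mouth","window","bolt_tip","ptfe_stub","port_cap","solvent","jar"):
        print(q,[(np.round(r["xyz"],3).tolist(),round(r["score"],2)) for r in finder.find_in(n,q)[:3]])
s=arm.get_state();print(s, arm.tcp_to_tips)
E
```

```text
scene (array([[501.79356526,   0.        , 319.69484601],
       [  0.        , 501.79356526, 230.22275684],
       [  0.        ,   0.        ,   1.        ]]), array([ 1.09375115, -0.05778682,  0.97898757]), array([-2.52583205, -0.00566008,  1.49680483]))
deck [([0.598, -0.042, 0.064], 0.58), ([0.472, 0.087, 0.111], 0.51)]
shutter_handle [([0.622, -0.061, 0.072], 0.65), ([0.598, -0.041, 0.061], 0.48)]
key_grip [([0.495, -0.068, 0.145], 0.9), ([0.346, -0.144, 0.062], 0.74), ([0.34, 0.133, 0.061], 0.63)]
key [([0.493, -0.071, 0.149], 0.7), ([0.34, 0.137, 0.061], 0.68), ([0.346, -0.142, 0.059], 0.64)]
lock_mouth [([0.597, -0.041, 0.061], 0.92), ([0.435, -0.405, 0.016], 0.6), ([0.623, -0.064, 0.073], 0.46)]
window [([0.595, -0.041, 0.057], 0.57)]
bolt_tip []
ptfe_stub [([0.476, 0.087, 0.107], 0.78)]
port_cap [([0.501, -0.178, 0.072], 0.85), ([0.597, -0.039, 0.064], 0.65)]
solvent [([0.642, 0.362, 0.105], 0.92)]
jar [([0.643, -0.387, 0.063], 0.66)]
top (array([[448.15213803,   0.        , 319.72719575],
       [  0.        , 448.15213803, 237.23924467],
       [  0.        ,   0.       
[... 667 characters left out ...]
57, 0.111], 0.62)]
jar [([0.63, -0.385, 0.06], 0.91)]
{'t': 1.2, 'q': array([-1.00690290e+00,  3.58535672e-01,  1.18876339e-02,  2.04072076e-05,
       -1.22406826e+00, -2.88069964e-01]), 'qd': array([-0.0003958 ,  0.00042868,  0.00126902, -0.00013689, -0.00121934,
        0.00101309]), 'joint_efforts': array([ 3.54082122e-04, -5.82398057e+01,  2.93308461e+01,  7.00267240e+00,
        1.24617893e-02, -7.32551734e-05]), 'eef_pos': array([ 0.18377744, -0.64946936,  0.40470116]), 'ee_rot': array([-3.14151047e+00,  4.33303142e-06, -2.86576226e+00]), 'force': array([0.54405492, 0.57919944, 0.22680457]), 'moment': array([ 0.00095813, -0.05874405,  0.00787503]), 'width': 0.08768101733200623} 0.1781
```

View pics/scene0.png

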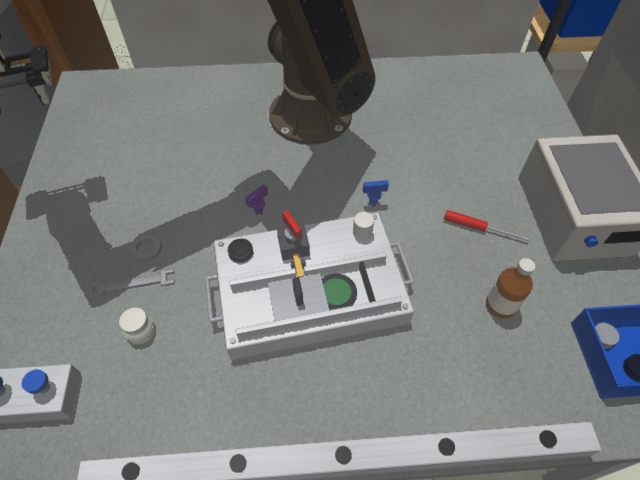

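View pics/top0.png

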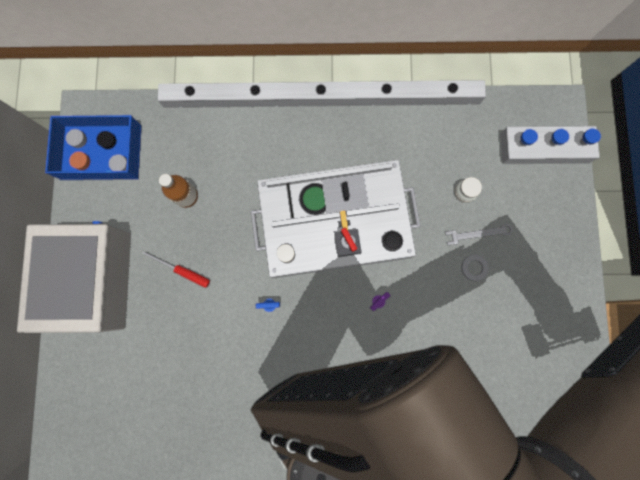

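The scene image shows the only red T-key in the lock, at about (291,222) in scene and (348,238) in top. The purple look-alike is at (257,198) and the blue one at (376,190), both on the table. The shutter handle is at (298,291) and the green window at (337,290). The deck is yawed by roughly +0.13 rad. Next I'll measure from depth.

```bash
cat >> h.py <<'E'
def cloud(n,im=None,d=None):
    if im is None: im,d=cams.grab_frame(n)
    K,t,a=P(n); v,u=np.mgrid[:480,:640]
    c=np.stack([(u-K[0,2])/K[0,0]*d,(v-K[1,2])/K[1,1]*d,d],-1)
    X=c@R.from_euler('xyz',a).as_matrix().T+t
    X[d==0]=np.nan
    return im.astype(int),X
def rect(p):
    (c,s,a)=cv2.minAreaRect(p[:,:2].astype(np.float32)*1000); return np.round(c,1),np.round(s,1),round(a,1)
def keymask(im,X):
    return (im[...,0]>110)&(im[...,1]<80)&(im[...,2]<80)&(X[...,2]>.11)&(X[...,0]>.4)&(X[...,0]<.6)&(abs(X[...,1])<.2)
def pca(p):
    q=p[:,:2]-p[:,:2].mean(0); v=np.linalg.svd(q,full_matrices=False)[2][0]; return np.degrees(np.arctan2(v[1],v[0]))%180
E
python3 - <<'E'
from h import *
for n in("scene","top"):
    im,X=cloud(n); x,y,z=np.moveaxis(X,-1,0)
    near=(abs(x-.56)<.2)&(abs(y+.04)<.27)
    t=near&(z<.01)&(z>-.01); print(n,"table z",np.nanmedian(z[t]))
    m=near&(abs(z-.06)<.006); m=cv2.morphologyEx(m.astype(np.uint8),cv2.MORPH_OPEN,np.ones((3,3)))>0
    print("deck",m.sum(),rect(X[m]),np.median(z[m]))
    h=near&(abs(z-.115)<.01)&(x>.55)&(im.sum(-1)<200); print("handle",h.sum(),X[h].mean(0).round(4),rect(X[h]) if h.any() else 0,np.percentile(z[h],[50,95]) if h.any() else 0)
    k=keymask(im,X); g=k&(z>np.nanpercentile(z[k],90)-.012); p=X[g]
    print("key",k.sum(),g.sum(),p.mean(0).round(4),rect(p),pca(p),np.percentile(z[k],[50,90,98]))
E
```

```text
scene table z 0.00044793888630811907
deck 10774 (array([557.3, -35.8]), array([263.8, 380.1]), 8.0) 0.06047777280056288
handle 32 [ 0.6331 -0.0602  0.1138] (array([626.8, -60.8]), array([24.2, 12.7]), 8.6) [0.11449557 0.11829109]
key 156 156 [ 0.4878 -0.0658  0.156 ] (array([486.5, -65.7]), array([60.1, 14.3]), 26.6) 27.651479855418206 [0.15623644 0.15786778 0.1587357 ]
top table z 0.0010686267763373447
deck 8397 (array([556. , -34.1]), array([259.3, 380.6]), 8.0) 0.06095873507251359
handle 80 [ 0.6124 -0.0591  0.1177] (array([614.1, -59. ]), array([40.4, 12. ]), 8.2) [0.11824186 0.12168199]
key 141 139 [ 0.483  -0.0645  0.1566] (array([484.1, -64.8]), array([58.1, 13.9]), 28.0) 27.92863944138017 [0.15689161 0.15927361 0.16091026]
```

The deck centre is about (0.556,-0.035) with yaw 8°. The lock and key are at (0.485,-0.065) with key yaw 27.8°, and the handle is at (0.614,-0.059). I'll move above the handle.

Call:
play_rows:
  targets:
    - [[-0.04,0.031,0,0],[-0.08,0.062,0,0],[-0.12,0.093,0,0],[-0.16,0.124,0,0],[-0.2,0.155,0,0]]

```text
t: 1.92
eef_pos: [0.3348, -0.4445, 0.4049]
ee_rot: [-3.141, 0.0, -2.866]
force: [1.4, 1.0, 0.1]
width: 0.0879
```

Call:
play_rows:
  targets:
    - [[-0.04,0.031,0,0],[-0.08,0.062,0,0],[-0.12,0.093,0,0],[-0.16,0.124,0,0],[-0.2,0.155,0,0]]

```text
t: 2.55
eef_pos: [0.485, -0.2408, 0.405]
ee_rot: [-3.141, 0.001, -2.866]
force: [0.6, -1.2, -0.3]
width: 0.0877
```

Call:
play_rows:
  targets:
    - [[-0.04,0.032,0,0],[-0.08,0.064,0,0],[-0.12,0.1,0.02,2],[-0.15,0.12,0.05,5],[-0.174,0.14,0.06,7.8]]

```text
t: 3.18
eef_pos: [0.6139, -0.0587, 0.3426]
ee_rot: [3.141, -0.003, -3.003]
force: [-0.4, -0.8, 0.4]
width: 0.0874
```

```bash
cat >> h.py <<'E'
def go(x,y,z,jaw=None):
    """shift to bring grasp point to x,y,z; jaw = desired jaw angle deg"""
    s=arm.get_state(); p=np.array(s["eef_pos"]); Rm=R.from_euler('xyz',s["ee_rot"]).as_matrix()
    d=Rm.T@(np.array([x,y,z])-(p+.159*Rm[:,2])); a=np.degrees(np.arctan2(Rm[1,1],Rm[0,1]))
    print("t",round(s["t"],2),"grasp",(p+.159*Rm[:,2]).round(4),"jaw",round(a,2),"shift",d.round(4),"turn",None if jaw is None else round((a-jaw+90)%180-90,2),"F",np.round(s["force"],1),"M",np.round(s["moment"],2),"w",round(s["width"],4),"q6",round(s["q"][5],2))
E
python3 -c "
from h import *
go(.614,-.059,.103,98)
save('scene','s1.png',(180,180,440,380),3)
im,X=cloud('scene');x,y,z=np.moveaxis(X,-1,0)"
```

```text
t 3.17 grasp [ 0.6135 -0.0588  0.1836] jaw 97.94 shift [-0.0007 -0.0003  0.0806] turn -0.06 F [-0.4 -0.8  0.4] M [-0.08 -0.03 -0.01] w 0.0874 q6 -1.65
```

Call:
play_rows:
  targets:
    - [[0,0,0.03,0],[0,0,0.06,0],[0,0,0.078,0],[0,0,0.08,0],[0,0,0.08,0]]
  newtons: 15

```text
t: 3.9
eef_pos: [0.6138, -0.0604, 0.2656]
ee_rot: [-3.141, 0.001, -3.002]
force: [-0.5, -0.5, 0.4]
width: 0.0873
```

Call:
play_rows:
  targets:
    - [[0,0,0,0],[0,0,0,0],[0,0,0,0],[0,0,0,0],[0,0,0,0]]
  grip: 255

```text
t: 4.53
eef_pos: [0.6135, -0.0602, 0.2647]
ee_rot: [3.142, 0.0, -3.002]
force: [0.5, 0.4, 0.1]
width: 0.0434
```

View pics/s1.png

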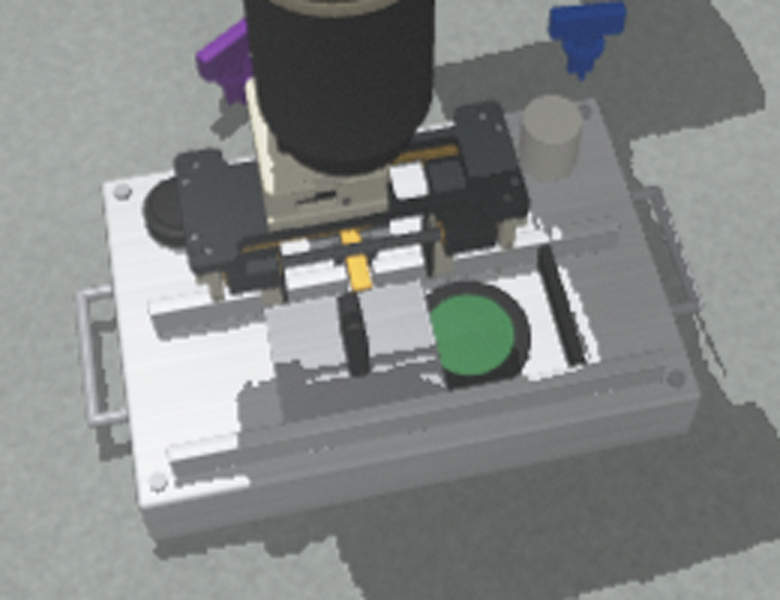

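In the crop, the handle block is at (355,335), the plate's leading edge at x≈435 and the stop bar at about (560,305), so roughly 70 mm of travel is left. I'll finish gripping, then slide.

Call:
play_rows:
  targets:
    - [[0,0,0,0],[0,0,0,0],[0,0,0,0]]

```text
t: 4.9
eef_pos: [0.6136, -0.0603, 0.2646]
ee_rot: [-3.141, -0.0, -3.002]
force: [-0.0, 0.4, 0.2]
width: 0.0142
```

Call:
play_rows:
  targets:
    - [[0,0.01,0,0],[0,0.02,0,0],[0,0.03,0,0],[0,0.04,0,0],[0,0.045,0,0]]

```text
t: 5.52
eef_pos: [0.6071, -0.0147, 0.2646]
ee_rot: [3.142, -0.0, -3.001]
force: [0.8, -1.7, -1.0]
width: 0.0138
```

```bash
python3 -c "
from h import *
go(.614,-.059,.103,98)"
```

```text
t 5.53 grasp [ 0.6071 -0.0147  0.1056] jaw 98.04 shift [-0.0006 -0.0448  0.0026] turn 0.04 F [ 0.8 -1.7 -1. ] M [-0.6  -0.24  0.02] w 0.0138 q6 -1.73
```

Call:
play_rows:
  targets:
    - [[0,0.006,0,0],[0,0.012,0,0],[0,0.016,0,0],[0,0.02,0,0],[0,0.02,0,0]]

```text
t: 6.15
eef_pos: [0.6044, 0.0047, 0.2647]
ee_rot: [3.141, -0.0, -3.002]
force: [-0.5, 0.7, -0.2]
width: 0.0138
```

Call:
play_rows:
  targets:
    - [[0,0.002,0,0],[0,0.004,0,0],[0,0.006,0,0],[0,0.006,0,0]]

```text
t: 6.65
eef_pos: [0.6036, 0.0103, 0.2646]
ee_rot: [3.141, -0.0, -3.002]
force: [0.3, -0.5, -1.5]
width: 0.0136
```

Call:
play_rows:
  targets:
    - [[0,0.003,0,0],[0,0.006,0,0],[0,0.008,0,0],[0,0.008,0,0]]

```text
t: 7.15
eef_pos: [0.6029, 0.0162, 0.2646]
ee_rot: [-3.138, -0.001, -3.002]
force: [4.6, -15.8, -3.9]
width: 0.0139
```

```bash
python3 -c "
from h import *
go(.614,-.059,.103,98)
save('scene','s2.png',(180,180,440,380),3)"
```

```text
t 7.15 grasp [0.6028 0.0157 0.1056] jaw 98.0 shift [-0.0007 -0.0755  0.0029] turn -0.0 F [  4.6 -15.8  -3.9] M [-5.34 -1.74  0.06] w 0.0139 q6 -1.79
```

View pics/s2.png

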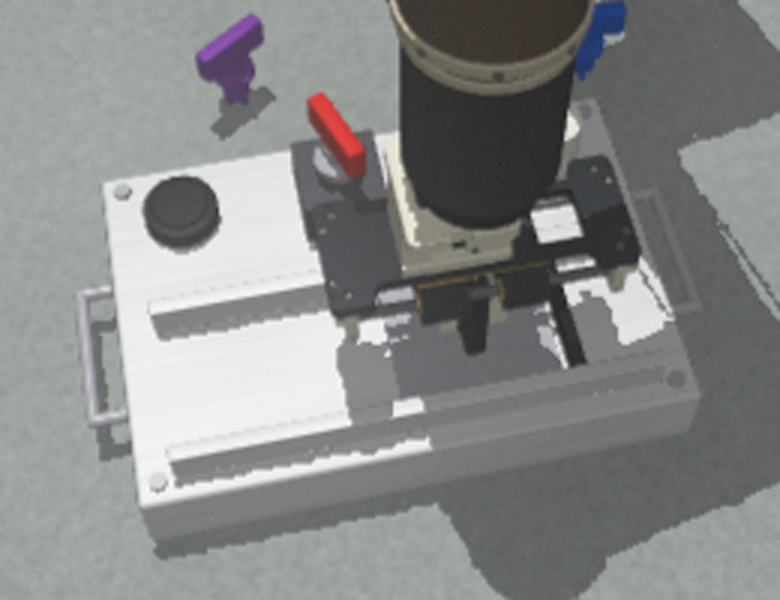

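The shutter reached 16 N against its stop after about 77 mm. I'll release, rise, and check while turning toward the key.

Call:
play_rows:
  targets:
    - [[0,-0.001,0,0],[0,-0.0015,0,0],[0,-0.0015,0,0],[0,-0.0015,0,0]]
  grip: 0

```text
t: 7.7
eef_pos: [0.6028, 0.0169, 0.2648]
ee_rot: [3.141, 0.0, -3.002]
force: [-0.3, -0.5, 0.5]
width: 0.0483
```

Call:
play_rows:
  targets:
    - [[0,0,-0.04,0],[0,0,-0.08,0],[0,0,-0.12,0],[0,0,-0.13,10],[0,0,-0.13,20]]

```text
t: 8.32
eef_pos: [0.6029, 0.0168, 0.3963]
ee_rot: [3.14, 0.002, 2.927]
force: [0.6, -0.1, -0.4]
width: 0.0873
```

```bash
python3 -c "
from h import *
go(.485,-.065,.25,-62.2)
im,X=cloud('scene');x,y,z=np.moveaxis(X,-1,0)
print('green',((im[...,1]>im[...,0]+25)&(im[...,1]>im[...,2]+15)&(abs(x-.6)<.1)&(abs(y)<.15)).sum())
h=(abs(z-.115)<.01)&(x>.55)&(x<.68)&(abs(y)<.1)&(im.sum(-1)<200); print(h.sum(),rect(X[h]) if h.any() else 0)
p=X[abs(z-.074)<.004]; 
c,s=np.cos(.1396),np.sin(.1396); d=p[:,:2]-[.5565,-.035]; q=d@np.array([[c,-s],[s,c]])
q=q[(abs(q[:,0]-.055)<.04)]; print('plate y range',np.percentile(q[:,1],[1,5,50,95,99]))
"
```

```text
t 8.32 grasp [0.6033 0.017  0.2373] jaw 77.7 shift [ 0.0981 -0.1053 -0.0131] turn -40.1 F [ 0.6 -0.1 -0.4] M [-0.04  0.01 -0.01] w 0.0873 q6 -2.14
green 0
85 (array([612.8,  16.4]), array([30.6, 13.7]), 6.2)
plate y range [-0.01032974 -0.00631868  0.04959242  0.5829334   0.69342702]
```

The plate's rear edge is at y'≈-0.010, so its centre is at 0.045 and matches the handle. No green is visible, so the shutter is home. I'll move over the key with the flipped wrist, which gives clockwise range.

Call:
play_rows:
  targets:
    - [[0.02,-0.02,0,-10],[0.04,-0.042,0,-20],[0.06,-0.063,0,-30],[0.08,-0.084,0,-40],[0.098,-0.105,0,-50]]

```text
t: 9.0
eef_pos: [0.4841, -0.0661, 0.3946]
ee_rot: [3.142, 0.0, -2.469]
force: [0.7, -0.0, -0.1]
width: 0.0875
```

Call:
play_rows:
  targets:
    - [[0,0,0,-10],[0,0,0,-20],[0,0,0,-30],[0,0,0,-40],[0,0,0,-50]]

```text
t: 9.62
eef_pos: [0.485, -0.0656, 0.3946]
ee_rot: [3.141, 0.0, -1.597]
force: [0.3, 0.2, 0.8]
width: 0.0874
```

Call:
play_rows:
  targets:
    - [[0,0,0,-10],[0,0,0,-20],[0,0,0,-30],[0,0,0,-40],[0,0,0,-50]]

```text
t: 10.25
eef_pos: [0.485, -0.0656, 0.3946]
ee_rot: [3.142, 0.0, -0.724]
force: [-0.3, 0.3, 0.4]
width: 0.0874
```

Call:
play_rows:
  targets:
    - [[0,0,0,-10],[0,0,0,-20],[0,0,0,-30],[0,0,0,-40],[0,0,0,-50]]

```text
t: 10.88
eef_pos: [0.485, -0.0656, 0.3946]
ee_rot: [-3.142, 0.0, 0.149]
force: [0.8, -0.6, -0.5]
width: 0.0877
```

Call:
play_rows:
  targets:
    - [[0,0,0,-10],[0,0,0,-20],[0,0,0,-20]]

```text
t: 11.25
eef_pos: [0.485, -0.0656, 0.3946]
ee_rot: [-3.141, 0.0, 0.49]
force: [-0.1, -0.0, -0.3]
width: 0.0877
```

```bash
python3 -c "
from h import *
go(.485,-.065,.145,-62.2)
save('scene','s3.png',(220,150,380,270),5)"
```

```text
t 11.25 grasp [ 0.485  -0.0656  0.2356] jaw -61.93 shift [ 0.0003 -0.0005  0.0906] turn 0.27 F [-0.1 -0.  -0.3] M [-0.13  0.1  -0.06] w 0.0877 q6 1.79
```

View pics/s3.png

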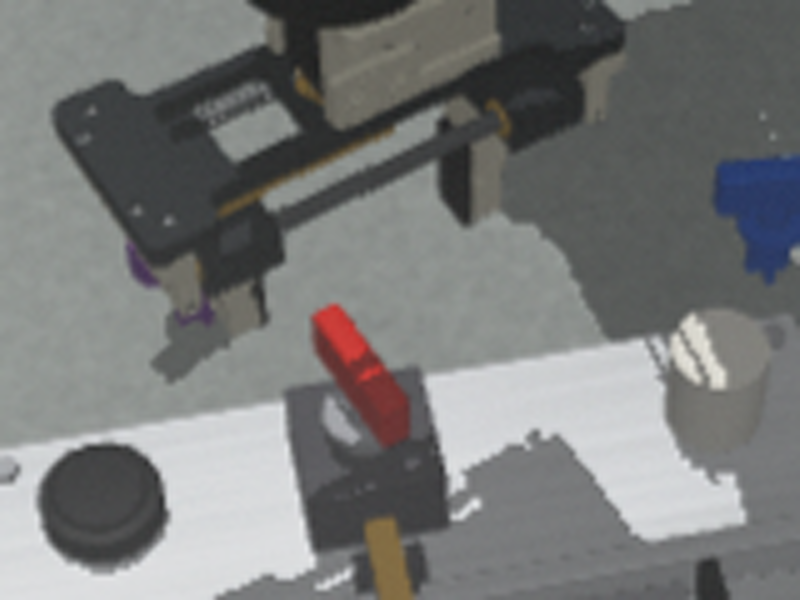

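The crop shows the red key at (360,375) standing in the lock block, with purple (190,300) and blue (770,200) behind it. The jaws straddle across the bar. I'll descend and grip.

Call:
play_rows:
  targets:
    - [[0,0,0.03,0.3],[0,0,0.06,0.3],[0,0,0.08,0.3],[0,0,0.09,0.3],[0,0,0.09,0.3]]

```text
t: 11.92
eef_pos: [0.4851, -0.0657, 0.3044]
ee_rot: [-3.141, 0.001, 0.482]
force: [0.7, -0.2, 0.3]
width: 0.0878
```

Call:
play_rows:
  targets:
    - [[0,0,0,0],[0,0,0,0],[0,0,0,0],[0,0,0,0],[0,0,0,0]]
  grip: 255
  newtons: 25

```text
t: 12.55
eef_pos: [0.4851, -0.0657, 0.3047]
ee_rot: [3.142, -0.0, 0.483]
force: [0.2, -0.2, 0.0]
width: 0.0434
```

Call:
play_rows:
  targets:
    - [[0,0,0,0],[0,0,0,0],[0,0,0,0],[0,0,0,0]]

```text
t: 13.05
eef_pos: [0.4852, -0.0659, 0.3046]
ee_rot: [3.141, 0.0, 0.484]
force: [1.2, -2.5, -1.9]
width: 0.0141
```

```bash
python3 -c "
from h import *
go(.485,-.065,.145,-62.2)"
```

```text
t 13.05 grasp [ 0.4852 -0.066   0.1456] jaw -62.29 shift [ 0.0003 -0.001   0.0006] turn -0.09 F [ 1.2 -2.5 -1.9] M [-1.12 -0.46 -0.01] w 0.0141 q6 1.79
```

Call:
play_rows:
  targets:
    - [[0,0,0.0005,0],[0,0,0.001,0],[0,0,0.001,0]]

```text
t: 13.42
eef_pos: [0.4853, -0.0659, 0.3044]
ee_rot: [3.141, -0.0, 0.484]
force: [-0.4, -3.0, 5.4]
width: 0.0139
```

Call:
play_rows:
  targets:
    - [[0,0,0,-4],[0,0,0,-8],[0,0,0,-12],[0,0,0,-16],[0,0,0,-20]]

```text
t: 14.05
eef_pos: [0.4856, -0.066, 0.3045]
ee_rot: [3.14, -0.001, 0.835]
force: [1.0, -4.0, 4.3]
width: 0.0139
```

```bash
python3 -c "
from h import *
go(.485,-.065,.145,-62.2)"
```

```text
t 14.05 grasp [ 0.4859 -0.0661  0.1455] jaw -42.14 shift [ 0.0002 -0.0014  0.0005] turn 20.06 F [ 1.  -4.   4.3] M [-1.89 -0.37 -0.05] w 0.0139 q6 2.14
```

Call:
play_rows:
  targets:
    - [[-0.0004,0.0003,0.0002,-2],[-0.0004,0.0003,0.0002,-4],[-0.0004,0.0003,0.0002,-6],[-0.0004,0.0003,0.0002,-6]]

```text
t: 14.55
eef_pos: [0.4856, -0.0663, 0.3044]
ee_rot: [3.14, -0.001, 0.938]
force: [0.7, -1.8, 6.5]
width: 0.0137
```

Call:
play_rows:
  targets:
    - [[0,0,0,-2],[0,0,0,-4],[0,0,0,-6],[0,0,0,-6]]

```text
t: 15.05
eef_pos: [0.4857, -0.0663, 0.3044]
ee_rot: [3.14, -0.001, 1.043]
force: [0.7, -2.5, 6.9]
width: 0.0137
```

Call:
play_rows:
  targets:
    - [[0,0,0,-2],[0,0,0,-4],[0,0,0,-6],[0,0,0,-6]]

```text
t: 15.55
eef_pos: [0.4857, -0.0663, 0.3044]
ee_rot: [3.14, -0.001, 1.147]
force: [0.2, -3.2, 6.2]
width: 0.0139
```

Call:
play_rows:
  targets:
    - [[0,0,0,-2],[0,0,0,-4],[0,0,0,-6],[0,0,0,-6]]

```text
t: 16.05
eef_pos: [0.4857, -0.0663, 0.3043]
ee_rot: [3.139, -0.001, 1.252]
force: [1.3, -3.1, 4.8]
width: 0.0137
```

No drop counter-clockwise out to 0.77 rad. I'll turn back and search clockwise.

Call:
play_rows:
  targets:
    - [[0,0,0,9],[0,0,0,18],[0,0,0,27],[0,0,0,36],[0,0,0,44]]

```text
t: 16.68
eef_pos: [0.4855, -0.0661, 0.3043]
ee_rot: [3.141, -0.002, 0.479]
force: [-1.6, -1.6, 7.2]
width: 0.0139
```

Call:
play_rows:
  targets:
    - [[0,0,0,5],[0,0,0,10],[0,0,0,14],[0,0,0,17],[0,0,0,18]]

```text
t: 17.3
eef_pos: [0.485, -0.0662, 0.3033]
ee_rot: [-3.141, -0.0, 0.169]
force: [1.1, -1.8, -0.9]
width: 0.0139
```

```bash
python3 -c "
from h import *
go(.485,-.065,.145,-62.2)"
```

```text
t 17.3 grasp [ 0.485  -0.0662  0.1443] jaw -80.34 shift [ 0.0002 -0.0012 -0.0007] turn -18.14 F [ 1.1 -1.8 -0.9] M [-0.67 -0.39 -0.02] w 0.0139 q6 1.47
```

The force vanished and the tool sank 1 mm at +18°, so the key is starting to drop. I'll turn slightly more and press down.

Call:
play_rows:
  targets:
    - [[0,0,0.001,1],[0,0,0.002,2],[0,0,0.003,3],[0,0,0.003,3]]

```text
t: 17.8
eef_pos: [0.485, -0.0662, 0.3002]
ee_rot: [-3.141, 0.0, 0.117]
force: [2.1, -1.4, -2.3]
width: 0.0141
```

Call:
play_rows:
  targets:
    - [[0,0,0.002,1],[0,0,0.004,1],[0,0,0.005,1],[0,0,0.005,1]]

```text
t: 18.3
eef_pos: [0.485, -0.0663, 0.2953]
ee_rot: [-3.142, 0.0, 0.1]
force: [1.6, 0.0, -2.9]
width: 0.0143
```

```bash
python3 -c "
from h import *
go(.485,-.065,.134,-62.2)"
```

```text
t 18.3 grasp [ 0.485  -0.0663  0.1363] jaw -84.3 shift [ 0.0001 -0.0012  0.0023] turn -22.1 F [ 1.6  0.  -2.9] M [-0.35 -0.5   0.04] w 0.0143 q6 1.4
```

Call:
play_rows:
  targets:
    - [[0,0,0.001,0],[0,0,0.002,0],[0,0,0.0025,0],[0,0,0.0025,0]]

```text
t: 18.8
eef_pos: [0.485, -0.0663, 0.2936]
ee_rot: [3.141, -0.0, 0.1]
force: [-1.8, 0.6, 6.3]
width: 0.0136
```

Seated, 11 mm lower. I'll turn clockwise.

Call:
play_rows:
  targets:
    - [[0,0,-0.0004,6],[0,0,-0.0004,13],[0,0,-0.0004,20],[0,0,-0.0004,27],[0,0,-0.0004,34]]

```text
t: 19.42
eef_pos: [0.4854, -0.0662, 0.2936]
ee_rot: [-3.141, -0.001, -0.498]
force: [1.0, -0.6, -0.8]
width: 0.0139
```

```bash
python3 -c "
from h import *
go(.485,-.065,.134,-62.2)"
```

```text
t 19.43 grasp [ 0.4855 -0.0662  0.1346] jaw -118.51 shift [-0.001  -0.0008  0.0006] turn -56.31 F [ 1.  -0.6 -0.8] M [-0.16 -0.52  0.12] w 0.0139 q6 0.81
```

Call:
play_rows:
  targets:
    - [[0,0,0,3],[0,0,0,6],[0,0,0,9],[0,0,0,12],[0,0,0,12]]

```text
t: 20.05
eef_pos: [0.4854, -0.0661, 0.2936]
ee_rot: [-3.141, -0.001, -0.703]
force: [2.6, 0.9, -0.5]
width: 0.0138
```

```bash
python3 -c "
from h import *
go(.485,-.065,.134,-62.2)"
```

```text
t 20.05 grasp [ 0.4856 -0.0661  0.1346] jaw -130.26 shift [-0.0012 -0.0004  0.0006] turn -68.06 F [ 2.6  0.9 -0.5] M [ 0.09 -0.71  0.03] w 0.0138 q6 0.6
```

Call:
play_rows:
  targets:
    - [[0,0,0,2],[0,0,0,4],[0,0,0,6],[0,0,0,6]]

```text
t: 20.55
eef_pos: [0.4854, -0.0661, 0.2937]
ee_rot: [-3.141, -0.001, -0.808]
force: [3.9, 1.6, 1.7]
width: 0.0139
```

```bash
python3 -c "
from h import *
go(.485,-.065,.134,-62.2)"
```

```text
t 20.55 grasp [ 0.4856 -0.0661  0.1347] jaw -136.32 shift [-0.0012 -0.0003  0.0007] turn -74.12 F [3.9 1.6 1.7] M [ 0.47 -1.44  0.02] w 0.0139 q6 0.5
```

Call:
play_rows:
  targets:
    - [[-0.0002,-0.0002,0,2],[-0.0002,-0.0002,0,4],[-0.0002,-0.0002,0,6]]

```text
t: 20.92
eef_pos: [0.4854, -0.066, 0.2936]
ee_rot: [-3.141, -0.001, -0.915]
force: [4.7, -1.4, 0.6]
width: 0.0135
```

```bash
python3 -c "
from h import *
go(.485,-.065,.134,-62.2)"
```

```text
t 20.93 grasp [ 0.4856 -0.066   0.1346] jaw -142.42 shift [-0.0011 -0.0001  0.0006] turn -80.22 F [ 4.7 -1.4  0.6] M [-0.17 -2.03  0.1 ] w 0.0135 q6 0.39
```

Call:
play_rows:
  targets:
    - [[0.0003,-0.0004,0,2],[0.0003,-0.0004,0,4],[0.0003,-0.0004,0,5]]

```text
t: 21.3
eef_pos: [0.4857, -0.0659, 0.2936]
ee_rot: [-3.141, -0.0, -1.001]
force: [3.7, 0.4, 5.6]
width: 0.0142
```

```bash
python3 -c "
from h import *
go(.485,-.065,.134,-62.2)
save('scene','s4.png',(240,190,360,280),6)"
```

```text
t 21.3 grasp [ 0.4858 -0.066   0.1346] jaw -147.35 shift [-0.0012  0.0001  0.0006] turn -85.15 F [3.7 0.4 5.6] M [ 0.09 -1.4   0.39] w 0.0142 q6 0.3
```

View pics/s4.png

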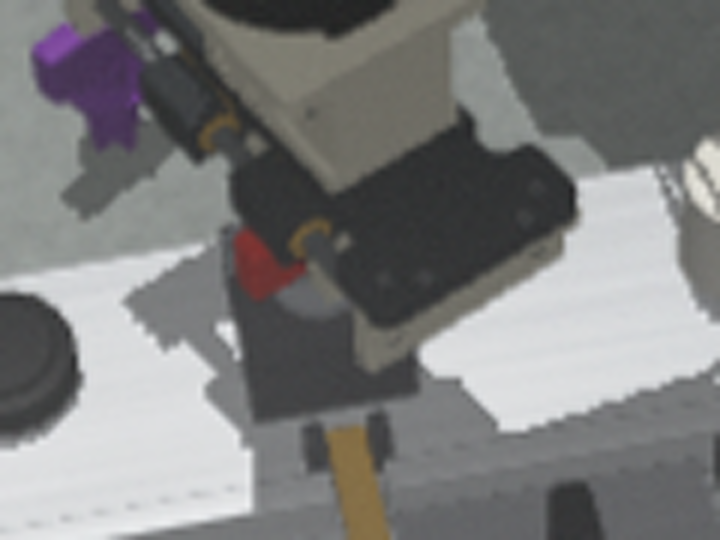

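The crop shows the bolt extending below the block and the key in the jaws. The moment jumped to 0.39 N m, which suggests the stop. I'll confirm with 1° more, then relax and release.

Call:
play_rows:
  targets:
    - [[0,0,0,0.7],[0,0,0,1.5]]

```text
t: 21.6
eef_pos: [0.4857, -0.0659, 0.2936]
ee_rot: [-3.141, -0.0, -1.026]
force: [3.4, 1.4, 4.8]
width: 0.0142
```

```bash
python3 -c "
from h import *
go(.485,-.065,.134,-62.2)"
```

```text
t 21.6 grasp [ 0.4857 -0.066   0.1346] jaw -148.79 shift [-0.0012  0.0001  0.0006] turn -86.59 F [3.4 1.4 4.8] M [ 0.07 -1.3   0.44] w 0.0142 q6 0.28
```

Call:
play_rows:
  targets:
    - [[0,0,0,-1],[0,0,0,-2.5],[0,0,0,-2.5]]

```text
t: 21.98
eef_pos: [0.4856, -0.0659, 0.2936]
ee_rot: [-3.141, -0.0, -0.982]
force: [3.8, 0.8, 5.8]
width: 0.0139
```

Call:
play_rows:
  targets:
    - [[0,0,0,0],[0,0,0,0],[0,0,0,0],[0,0,0,0]]
  grip: 0

```text
t: 22.48
eef_pos: [0.4852, -0.0661, 0.293]
ee_rot: [3.14, 0.001, -0.983]
force: [0.6, 1.0, 0.3]
width: 0.0482
```

Call:
play_rows:
  targets:
    - [[0,0,0,0],[0,0,-0.02,0],[0,0,-0.06,0],[0,0,-0.12,0],[0,0,-0.15,0]]

```text
t: 23.1
eef_pos: [0.4857, -0.0661, 0.4467]
ee_rot: [-3.138, -0.002, -0.982]
force: [0.9, 0.4, -1.1]
width: 0.0871
```

Call:
play_rows:
  targets:
    - [[-0.03,-0.03,0,0],[-0.06,-0.06,0,0],[-0.06,-0.06,0,0],[-0.06,-0.06,0,0]]

```text
t: 23.6
eef_pos: [0.502, 0.0173, 0.4432]
ee_rot: [3.141, 0.0, -0.982]
force: [-0.6, 0.0, 0.9]
width: 0.0878
```

```bash
python3 -c "
from h import *
go(.485,-.065,.134,-62.2)
save('scene','s5.png',(200,170,430,340),3.4)
a=cv2.imread('pics/scene0.png')[...,::-1].astype(int)
im,X=cloud('scene'); x,y,z=np.moveaxis(X,-1,0)
c,s=np.cos(.1396),np.sin(.1396)
b=(im[...,0]>im[...,2]+50)&(im[...,1]>im[...,2]+25)&(abs(x-.56)<.08)&(abs(y+.05)<.06)&(z>.06)&(z<.09)
def f(m,X): 
    d=X[m][:,:2]-[.5565,-.035]; q=d@np.array([[c,-s],[s,c]]); return m.sum(),q.min(0).round(3),q.max(0).round(3)
print('bolt now',f(b,X)); v=np.argwhere(b); print(v.min(0),v.max(0))
b0=(a[...,0]>a[...,2]+50)&(a[...,1]>a[...,2]+25); b0[:245]=0; b0[290:]=0; b0[:,:280]=0; b0[:,315:]=0; v=np.argwhere(b0); print('before',b0.sum(),v.min(0),v.max(0))
k=keymask(im,X); print('key',k.sum(),X[k].mean(0).round(4),pca(X[k]),np.percentile(z[k],[50,90]))
"
```

```text
t 23.6 grasp [0.5019 0.0172 0.2842] jaw -146.26 shift [0.059  0.0596 0.1502] turn -84.06 F [-0.6  0.   0.9] M [-0.02  0.14 -0.01] w 0.0878 q6 0.16
bolt now (np.int64(164), array([-0.037, -0.028]), array([ 0.032, -0.012]))
[261 294] [286 305]
before 148 [254 293] [276 303]
key 160 [ 0.4884 -0.0664  0.1447] 126.58652636468932 [0.14508909 0.14690234]
```

View pics/s5.png

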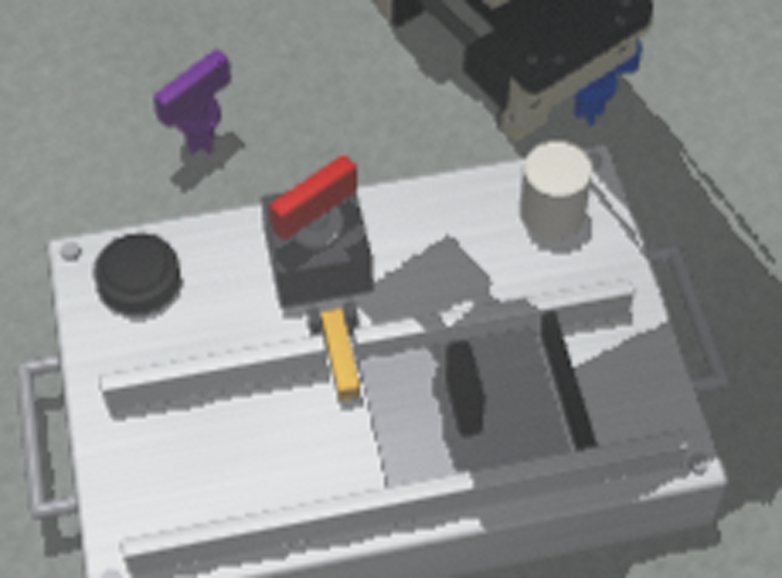

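The picture shows the shutter against its stop bar at (565,380), no window visible, and the brass bolt across the track right behind the plate with its tip at (348,390). The red key stands seated and upright, and the bystanders are in place. One last numeric check of the bolt's travel before handing in.

```bash
python3 -c "
from h import *
K,t,a=P('scene'); Rm=R.from_euler('xyz',a).as_matrix(); c,s=np.cos(.1396),np.sin(.1396)
for u,v in((299,276),(301,286)):
    r=Rm@np.linalg.inv(K)@[u,v,1]; p=t+r*(.066-t[2])/r[2]; d=p[:2]-[.5565,-.035]; print(d@np.array([[c,-s],[s,c]]))
"
```

```text
[ 0.00434979 -0.02259438]
[ 0.02856199 -0.02304006]
```

```bash
python3 -c "
from h import *
print(job_done())"
```

```text
the job is handed in; nothing more can be done
None
```

The job is handed in at about 24 s of the 61 s allowed: the shutter is home, the bolt is out behind it and the key is left seated in the lock. No verdict comes back, so this rests on my own checks.

- **Shutter:** I slid it about 77 mm until it stopped at 16 N. The window no longer shows, and the plate stayed put after I let go.
- **Key:** I found no drop counter-clockwise out to 0.77 rad, so I searched clockwise, and it began to drop at about 18° from its starting angle. It sank 11 mm, and its top now reads about 145 mm above the table, down from 156 mm.
- **Bolt:** I turned the key clockwise about 63° until the torque rose from 0.1 to 0.4 N m at the stop. I then backed off 2.5°, within the play, and let go. The pictures put the bolt's travel at 24 mm, give or take 3 mm. That is a little over the nominal 20 mm, but the torque at the stop supports it being fully out. It lies just behind the shutter plate.
- **Bystanders:** Nothing near the lock looked disturbed in the last picture, which showed the purple and blue look-alikes, the cap and the plastic stub. I did not re-check the items further out on the table; the arm did not work near them.

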